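Turn over the leaf of the round-tabbed stock-list stand

TASK

Two flip-over stock-list stands are on the desk. On the one whose leaf ends in a wide round tab, turn the leaf over its spine with a fingertip, gently and without gripping it, until it lies flat on the wing on the other side. Do not lift or shift the stand, and leave the other stand (notched leaf) and everything else on the desk as they are.

Things in the scene. Friction and masses are not known exactly. Their poses are not given: they have to be found in the camera images.
- round_stand: flip-over stand to work on (leaf with round tab); it may be the left or the right one. Origin: centre of its underside, z up; spine (hinge rod) along x at height 42 mm. Loose, dark steel, 1.5 kg. Wings rise at 0.26 rad to +y and -y and end 85 mm from the rod. Yaw within 0.25 rad: +y is to the robot's left. Base plate 100 x 150 mm, rod ends at x = +-68 mm.
- round_leaf (a joint): angle of the round-tabbed leaf about the rod, rad: 0 = flat on the +y wing (0.26 rad above level), 1.31 = upright, 2.62 (stop) = flat on the -y wing. Starts 0.05 to 0.4 open. The hinge is stiff: the leaf stays wherever it is left, so it must be pushed all the way down; 1 to 2 N at the tab turns it
- round_leaf_edge (a point): middle of the outermost edge of the round tab, 128 mm from the rod, at mid-thickness (height about 75 to 120 mm at the start)
- round_leaf_back: aluminium plate of that leaf, 3 mm thick, 120 mm along the spine, straight edge 98 mm from the rod, then the round tab (60 mm radius, 104 mm wide, 30 mm out). Origin on the rod; y points to the tab, z normal to the plate (up at the start). It overhangs the wing by 43 mm, where a finger can get under it; this underside ends up on top
- round_leaf_card: paper-white card 2 mm thick on the upper face (+z) of that plate, of the same outline but 6 mm smaller all round; same origin and axes as the plate
- notch_stand: the other stand, same build, to be left alone: its leaf is as large but has a straight edge with a square notch. Origin: centre of its underside, z up; spine (hinge rod) along x at height 42 mm. Loose, dark steel, 1.5 kg. Wings rise at 0.26 rad to +y and -y and end 85 mm from the rod. Yaw within 0.25 rad: +y is to the robot's left.
- notch_leaf_edge (a point): that leaf is 120 mm wide, its straight edge 128 mm from the rod, also starting on the +y wing; this point is the bottom of the 40 mm wide, 20 mm deep notch in the other stand's leaf, 108 mm from its rod
- label_roll: white roll of labels standing between the stands, 69 mm diameter, 40 mm high; origin centre of its underside
- stapler: red and black stapler, 32 x 135 x 46 mm, in front of the right-hand stand; origin centre of its underside
- tape_measure: orange pocket tape measure, 36 x 84 x 62 mm, in front of the left-hand stand; origin centre of its underside
- tape_roll: roll of brown packing tape, 94 mm diameter, 48 mm high, at the far left; origin centre of its underside
- usb_adapter: blue serial adapter lying on the desk between the stands, 26 x 64 x 14 mm; origin centre of its underside

How it is judged:
By the outcome, as a careful person would: the job done as asked, in the order asked, and still so for the second after the job is handed in, with the robot touching nothing.
It also fails if it takes over 45 s, if anything falls off the work surface, if the arm or the gripper's body presses on something with over 40 N, if the wrist force passes 120 N, or if a joint passes its speed limit or range.

ROBOT

A 7-joint arm with a two-finger parallel gripper is mounted at the origin on the work surface; the furniture and walls round the work are solid. World frame = base frame: x ahead of the robot, y to its left, z up, the work surface at z = 0. Lengths are in m, angles in rad, forces in N, time in s.
With the tool pointing down it reaches from about 0.4 to 0.875 m from the base axis. Payload 19.3 kg.
Tool frame: the origin (TCP) lies between the finger pads; the fingertips stand 14 mm ahead of it and the grasp point (between the pads) lies 5 mm behind it; z points along the fingers, y is the line along which they close (so a half turn about z gives the same grasp; the last joint's range is limited). The gripper opens to 85 mm and grips with 20 to 120 N. Pads are 22 mm wide; open, the fingers measure 114 mm over their backs; the gripper's body (76 mm by 85 mm) begins 54 mm behind the grasp point. The pads swing forward as they close: fully open they stand 13 mm farther back than shut.
Start: joints at [1.084, 0.521, -0.036, 1.599, 0.021, 1.021, -0.113], TCP at [0.253, -0.571, 0.245] pointing down, gripper open.
Joint ranges: [-2.91, 2.91], [-0.3, 2.13], [-1.5, 1.42], [0.17, 2.43], [-1.26, 4.41], [0.16, 1.93], [-2.52, 2.52]. Speed limits (rad/s): [1.89, 1.89, 2.39, 2.39, 3.01, 3.01, 3.01].

INTERFACE

Orientations are given as a unit quaternion [w, x, y, z].
In Python, from plant import observe, camera, camera_params, sign_off gives the robot as it stands.
- The arm moves only by the tool drive_tool, never from a script. Its argument "steps" is a list of rows, each an object with "travel": the shift along the world's x, y, z in m, a list of three; "rot": the turn, a rotation vector about the world's x, y, z in degrees, a list of three. In form: [{"travel": [x, y, z], "rot": [wx, wy, wz]}, ...]. A call has 1 to 5 rows; each row shifts and turns the commanded pose from where the row before left it; what a row does not reach is not made up. A row lasts 1/10 s, in which the tool goes at most 50 mm and 8.59 degrees, less where a joint would pass 70% of its speed; a pose out of reach is approached as far as the arm can. A call is refused whole if a number of a shift passes 0.05 or a number of a turn 8.59, either way. A call with a gripper value outside its range is refused whole. "claw" is the opening, from 0 (shut) to 1 (fully open), set as the call begins (left out, the last holds). The fingers move at their own pace and stop on an object; "newtons" is the grip in N (left out, the last holds). Time passes only in rows, so rows that do not move let the fingers close. It gives the time, the measured TCP pose, the force, the opening and the grip force at its end, in the units of the state.
- observe(): the state, without advancing time (a new reading comes with each control period).
- camera(name): name is "side" or "top"; returns the picture (400x640x3 uint8, blue, green, red); there is no depth.
- camera_params(name): a dict with "K" (3x3 intrinsics, pixels), "world_to_cam" (4x4, takes a point from world to camera coordinates). Camera axes: x right, y down, z forward; pixel columns grow to the right and rows downward; lengths in m; the calibration is good to about 2 mm. A picture is of the moment at which its call begins. camera_params takes no time and is no camera call.
- sign_off(): hands the job in; it is judged then, once.
The state is a dict: "time_s": time; "joint_pos": joint angles; "dq": joint speeds; "tau": joint torques, N m; "tool_pos": TCP position; "orientation": TCP orientation; "contact_force": force on the tool from outside, world axes, zero at the start; "torque": the same for the moment, N m; "grip_width": finger opening in m; "grip_force": force on a finger pad.
Only numpy, scipy, OpenCV 4.12 (cv2) and the standard library are available. Lean on these libraries where they do the work, as an engineer would, in place of code of your own. Each camera call takes 0.05 s, during which the arm holds its last target. There are 200 camera calls.

## Working session

There is one attempt and no reset: what is moved stays moved. The work goes in short steps, Python scripts to look and compute and a tool call to move; the robot and the scene stay as the last step left them, time stands still between calls to the robot, and variables do not carry over. Pictures are saved under pics/ and viewed, at most 10 in all, crops included, and the job is handed in when it is done.

Besides the shell and the picture viewer there is one more tool, called in YAML: its name, and indented under it one key for each argument. drive_tool: Moves the arm, as the interface text tells. Its arguments: {"type":"object","properties":{"steps":{"type":"array"},"claw":{"type":"number"},"newtons":{"type":"number"}},"required":["steps"]}

```bash
mkdir -p pics
python3 - <<'E'
from plant import *
import cv2,numpy as np
for n in ("side","top"):
    im=camera(n); cv2.imwrite(f"pics/{n}0.png",im); p=camera_params(n); print(n,np.round(p["K"],1).tolist(),np.round(p["world_to_cam"],3).tolist())
print(observe())
E
```

```text
side [[467.3, 0.0, 321.7], [0.0, 467.3, 195.2], [0.0, 0.0, 1.0]] [[-0.829, 0.559, 0.015, 0.273], [0.466, 0.706, -0.534, -0.166], [-0.309, -0.436, -0.845, 1.756], [0.0, 0.0, 0.0, 1.0]]
top [[381.7, 0.0, 321.4], [0.0, 381.7, 195.6], [0.0, 0.0, 1.0]] [[0.027, -0.999, -0.023, 0.056], [-0.993, -0.024, -0.112, 0.394], [0.112, 0.026, -0.993, 1.095], [0.0, 0.0, 0.0, 1.0]]
{'time_s': 0.1, 'joint_pos': array([ 1.08381026,  0.52197291, -0.03634995,  1.59990015,  0.0212    ,
        1.02107816, -0.11278006]), 'dq': array([-5.75240055e-05,  4.93683032e-04, -1.52244071e-03, -2.02106835e-03,
       -1.49137670e-03,  1.43445846e-03, -3.61915141e-04]), 'tau': array([ 6.88283995e-03, -9.28485775e+01,  1.98608838e+00, -3.70531082e+01,
        1.83668366e-02,  5.37419299e-03, -2.51153169e-04]), 'tool_pos': array([ 0.25289481, -0.5712677 ,  0.24478969]), 'orientation': array([-4.69963040e-04,  9.78361672e-01,  2.06901431e-01, -1.27231743e-04]), 'contact_force': array([ 0.48941467,  0.09578101, -0.21372812]), 'torque': array([ 0.01331388, -0.03742489,  0.05566952]), 'grip_force': 0.0, 'grip_width': 0.08535290009743128}
```

View pics/side0.png

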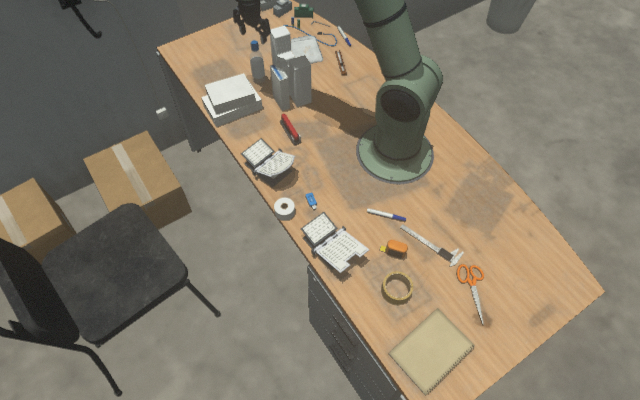

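View pics/top0.png

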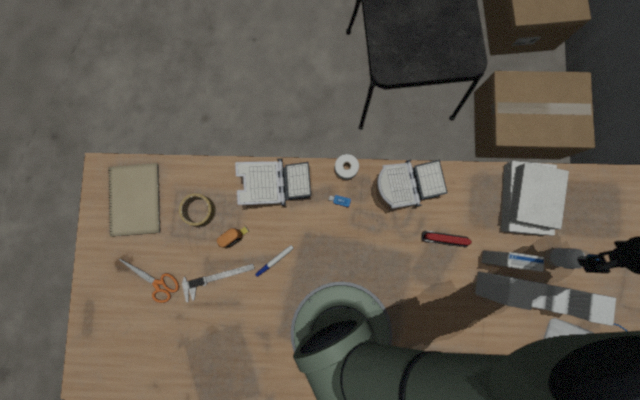

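The right-hand stand (top about (412,185), side about (270,162)) has the round tab. The notched one is on the left at (272,183). Next I zoom in on the round one in both views.

```bash
cat > h.py <<'E'
from plant import *
import cv2,numpy as np
P={n:camera_params(n) for n in("side","top")}
def proj(n,p):
    T=P[n]["world_to_cam"];c=T[:3,:3]@np.array(p)+T[:3,3];u=P[n]["K"]@c;return u[:2]/u[2]
def ray(n,uv):
    T=P[n]["world_to_cam"];R=T[:3,:3];o=-R.T@T[:3,3];d=R.T@np.linalg.solve(P[n]["K"],[*uv,1]);return o,d/np.linalg.norm(d)
def tri(a,b):  # side px, top px -> point, gap
    o1,d1=ray("side",a);o2,d2=ray("top",b)
    s=np.linalg.lstsq(np.c_[d1,-d2],o2-o1,rcond=None)[0];p,q=o1+s[0]*d1,o2+s[1]*d2
    return (p+q)/2,np.linalg.norm(p-q)
def plane(n,uv,z):
    o,d=ray(n,uv);return o+d*(z-o[2])/d[2]
E
python3 - <<'E'
import cv2,numpy as np
a=cv2.imread("pics/top0.png")[150:220,365:455];b=cv2.imread("pics/side0.png")[130:200,230:320]
r=lambda i:cv2.resize(i,None,fx=8,fy=8,interpolation=cv2.INTER_CUBIC)[:, :]
def g(i,x0,y0,f=6):
    i=cv2.resize(i,None,fx=f,fy=f,interpolation=cv2.INTER_CUBIC)
    for k in range(0,90,10):
        cv2.putText(i,str(x0+k),(k*f,8),0,.35,(0,255,255));cv2.line(i,(k*f,0),(k*f,i.shape[0]),(0,255,255) if k%50==0 else (0,160,0),1)
    for k in range(0,70,10):
        cv2.putText(i,str(y0+k),(0,k*f+10),0,.35,(0,0,255));cv2.line(i,(0,k*f),(i.shape[1],k*f),(0,160,0),1)
    return i
A=cv2.resize(np.hstack([g(a,365,150),g(b,230,130)]),None,fx=.74,fy=.74,interpolation=cv2.INTER_AREA)
cv2.imwrite("pics/z0.png",A);print(A.shape)
E
```

```text
(311, 799, 3)
```

View pics/z0.png

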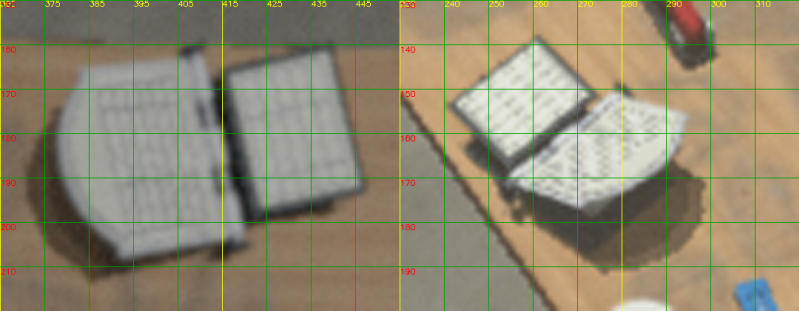

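The crop shows the rod ends at top (408,161) and (419,205), side (257,178) and (280,150). The plate corners are at top (383,165) and (392,208), side (270,177) and (295,156).

Run:
```python
from h import *
L={"rodnear":((280,150.3),(418.6,205.2)),"rodfar":((256.6,177.7),(407.8,160.8)),"cnear":((294.6,156.4),(392.5,208.1)),"cfar":((270,176.8),(383,164.9)),"tab":((287.4,168.3),(377.8,183.8))}
for k,(a,b) in L.items():
    p,g=tri(a,b);print(k,p.round(4),round(g,4),plane("top",b,.042).round(4),plane("side",a,.042).round(4))
# wing corners (-y side), z ~ .042+.085*sin.26=.064
for b in((439.5,160),(446.5,192)): print(plane("top",b,.064).round(4))
n=plane("top",(418.6,205.2),.042);f=plane("top",(407.8,160.8),.042)
x=(f-n)/np.linalg.norm(f-n);y=np.array([-x[1],x[0],0]);c=(n+f)/2
print("len",np.linalg.norm(f-n),"yaw",np.arctan2(x[1],x[0]),c)
for t in np.arange(0,.45,.05):
    e=c+.128*(np.cos(.26+t)*y+[0,0,np.sin(.26+t)]);q=[c+s*.06*x+.098*(np.cos(.26+t)*y+[0,0,np.sin(.26+t)]) for s in(-1,1)]
    print(round(t,2),e.round(3),proj("top",e).round(1),[proj("top",k).round(1).tolist() for k in q],[proj("side",k).round(1).tolist() for k in q])
for n_,uv,z in(("roll",(346,166),.04),("usb",(340,201),.014),("staplerL",(423,236),.046),("staplerR",(470,240),.046)): print(n_,plane("top",uv,z).round(3))
```

```text
rodnear [ 0.3695 -0.214   0.0354] 0.0006 [ 0.3691 -0.2126  0.042 ] [ 0.3716 -0.2091  0.042 ]
rodfar [ 0.4984 -0.1823  0.0057] 0.0179 [ 0.4972 -0.1817  0.042 ] [ 0.5023 -0.1509  0.042 ]
cnear [ 0.3558 -0.1327  0.0786] 0.0001 [ 0.3589 -0.1385  0.042 ] [ 0.3421 -0.1566  0.042 ]
cfar [ 0.4742 -0.1036  0.0832] 0.0033 [ 0.4836 -0.1104  0.042 ] [ 0.4613 -0.1285  0.042 ]
tab [ 0.4159 -0.0858  0.1092] 0.0057 [ 0.428 -0.096  0.042] [ 0.3914 -0.1261  0.042 ]
[ 0.4969 -0.2666  0.064 ]
[ 0.4061 -0.2854  0.064 ]
len 0.13184638742957133 yaw 0.23658684760354506 [ 0.43314149 -0.19719601  0.042     ]
0.0 [ 0.404 -0.077  0.075] [372.3 190.4] [[387.0, 209.4], [377.3, 168.0]] [[297.5, 160.5], [273.0, 181.2]]
0.05 [ 0.405 -0.079  0.081] [373.2 190. ] [[387.7, 209.2], [378.0, 167.6]] [[297.2, 159.5], [272.6, 180.2]]
0.1 [ 0.405 -0.081  0.087] [374.2 189.6] [[388.5, 209.0], [378.8, 167.2]] [[296.8, 158.5], [272.2, 179.2]]
0.15 [ 0.406 -0.083  0.093] [375.3 189.1] [[389.4, 208.7], [379.6, 166.7]] [[296.4, 157.4], [271.7, 178.1]]
0.2 [ 0.406 -0.086  0.099] [376.5 188.6] [[390.4, 208.4], [380.5, 166.3]] [[295.9, 156.3], [271.2, 177.0]]
0.25 [ 0.407 -0.089  0.104] [377.8 188.1] [[391.5, 208.1], [381.6, 165.8]] [[295.4, 155.2], [270.6, 175.9]]
0.3 [ 0.408 -0.092  0.11 ] [379.3 187.6] [[392.6, 207.8], [382.7, 165.3]] [[294.9, 154.1], [270.0, 174.8]]
0.35 [ 0.409 -0.095  0.115] [380.8 187. ] [[393.9, 207.5], [383.8, 164.8]] [[294.3, 152.9], [269.4, 173.7]]
0.4 [ 0.409 -0.099  0.12 ] [382.5 186.5] [[395.1, 207.1], [385.1, 164.3]] [[293.6, 151.8], [268.7, 172.5]]
roll [ 0.478 -0.004  0.04 ]
usb [0.378 0.011 0.014]
staplerL [ 0.282 -0.224  0.046]
staplerR [ 0.274 -0.355  0.046]
```

Yaw is about 0.22, the rod centre is at (0.433, -0.197, 0.042) and the leaf is about 0.25 open. My plan is a shut gripper tilted 45° towards -y, with the tip under the tab and then swept over on an arc. First I lift clear and turn the tool.

drive_tool:
  steps:
    - {"travel":[0,0,0.05],"rot":[0,0,8]}
    - {"travel":[0,0,0.05],"rot":[0,0,8]}
    - {"travel":[0,0,0.05],"rot":[0,0,8]}
    - {"travel":[0,0,0.05],"rot":[0,0,8]}
    - {"travel":[0.02,0.02,0.03],"rot":[0,0,8]}
  claw: 0
  newtons: 20

```text
time_s: 0.6
tool_pos: [0.2705, -0.5533, 0.4786]
orientation: [0.001, 0.848, 0.529, -0.001]
contact_force: [-0.1, -0.7, -0.1]
grip_width: 0.0122
grip_force: 0.0
```

drive_tool:
  steps:
    - {"travel":[0.02,0.05,0],"rot":[0,0,8]}
    - {"travel":[0.02,0.05,0],"rot":[0,0,8]}
    - {"travel":[0.02,0.05,0],"rot":[0,0,8]}
    - {"travel":[0.02,0.05,0],"rot":[0,0,8]}
    - {"travel":[0.02,0.05,0],"rot":[0,0,7]}

```text
time_s: 1.1
tool_pos: [0.366, -0.3173, 0.4752]
orientation: [-0.0, 0.621, 0.784, -0.0]
contact_force: [1.2, -0.5, 1.1]
grip_width: 0.0001
grip_force: 0.0
```

drive_tool:
  steps:
    - {"travel":[0.01,0.05,0],"rot":[-7.3,-1.7,0]}
    - {"travel":[0.01,0.05,0],"rot":[-7.3,-1.7,0]}
    - {"travel":[0.01,0.05,0],"rot":[-7.3,-1.7,0]}
    - {"travel":[0.01,0.05,0],"rot":[-7.3,-1.7,0]}
    - {"travel":[0.01,0.05,0],"rot":[-7.3,-1.7,0]}

```text
time_s: 1.6
tool_pos: [0.41, -0.0953, 0.4749]
orientation: [0.227, 0.596, 0.747, -0.185]
contact_force: [1.4, -1.3, -0.4]
grip_width: 0.0004
grip_force: 0.0
```

drive_tool:
  steps:
    - {"travel":[-0.01,0.02,-0.05],"rot":[-7.3,-1.7,0]}
    - {"travel":[-0.01,0.02,-0.05],"rot":[0,0,0]}
    - {"travel":[-0.01,0.01,-0.05],"rot":[0,0,0]}
    - {"travel":[0,0,-0.05],"rot":[0,0,0]}
    - {"travel":[0,0,-0.05],"rot":[0,0,0]}

```text
time_s: 2.1
tool_pos: [0.3839, -0.056, 0.2437]
orientation: [0.256, 0.589, 0.736, -0.215]
contact_force: [2.7, -0.9, -0.4]
grip_width: -0.0001
grip_force: 0.0
```

drive_tool:
  steps:
    - {"travel":[0,0,0],"rot":[0,0,0]}
    - {"travel":[0,0,0],"rot":[0,0,0]}

```text
time_s: 2.3
tool_pos: [0.3844, -0.0558, 0.246]
orientation: [0.255, 0.588, 0.736, -0.216]
contact_force: [0.8, 1.2, 1.6]
grip_width: -0.0001
grip_force: 0.0
```

```bash
cat >> h.py <<'E'
def zoom(name,u,v,f):
    w,h=130,70
    out=[]
    for n,(x,y) in(("top",u),("side",v)):
        i=camera(n)[y:y+h,x:x+w];out.append(cv2.resize(i,None,fx=f,fy=f,interpolation=cv2.INTER_CUBIC))
    cv2.imwrite(name,np.vstack(out))
C=np.array([.433,-.197,0]);Y=np.array([-np.sin(.225),np.cos(.225),0]);X=np.array([Y[1],-Y[0],0])
def loc():
    o=observe();d=o["tool_pos"]-C;from scipy.spatial.transform import Rotation as R
    z=R.from_quat(o["orientation"],scalar_first=True).as_matrix()
    print("x',y',z",[round(float(k),4) for k in(d@X,d@Y,d[2])],"z axis",[round(float(k),3) for k in(z[:,2]@X,z[:,2]@Y,z[2,2])],"closing",z[:,1].round(2),o["contact_force"].round(1),o["joint_pos"].round(2),o["time_s"])
E
python3 -c "
from h import *
loc();zoom('pics/z1.png',(335,150),(215,120),4.2)"
```

```text
x',y',z [-0.0159, 0.1485, 0.246] z axis [-0.02, -0.63, -0.777] closing [ 0.98  0.21 -0.02] [0.8 1.2 1.6] [ 0.28  0.37 -0.98  2.25  0.92  1.3  -1.06] 2.3
```

View pics/z1.png

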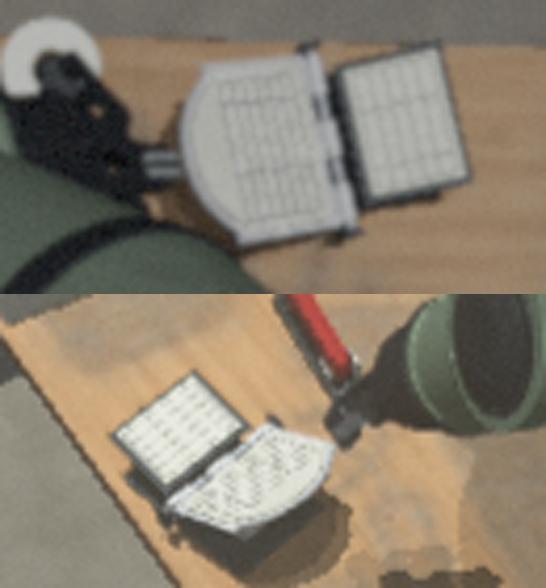

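The arm is above and left of the tab, with the fingertip in the top crop at about (180,160) and well clear. The tilt is 39° and the position fell short, so I'll go on in smaller rows.

drive_tool:
  steps:
    - {"travel":[0.003,0.015,0],"rot":[-2,-0.5,0]}
    - {"travel":[0.003,0.015,0],"rot":[-2,-0.5,0]}
    - {"travel":[0.003,0.015,0],"rot":[-2,-0.5,0]}
    - {"travel":[0,0.01,-0.02],"rot":[0,0,0]}
    - {"travel":[0,0,-0.02],"rot":[0,0,0]}

```text
time_s: 2.9
tool_pos: [0.3947, 0.0003, 0.2076]
orientation: [0.297, 0.579, 0.719, -0.244]
contact_force: [0.5, -0.4, 0.7]
grip_width: 0.0004
grip_force: 0.0
```

drive_tool:
  steps:
    - {"travel":[0,0,-0.02],"rot":[0,0,0]}
    - {"travel":[0,0,-0.02],"rot":[0,0,0]}
    - {"travel":[0,0,0],"rot":[0,0,0]}

```text
time_s: 3.2
tool_pos: [0.3939, -0.0014, 0.1663]
orientation: [0.296, 0.578, 0.719, -0.246]
contact_force: [-0.8, 0.7, 0.8]
grip_width: 0.0001
grip_force: 0.0
```

```bash
python3 -c "
from h import *
loc()"
```

```text
x',y',z [0.0055, 0.1994, 0.1663] z axis [-0.017, -0.71, -0.704] closing [ 0.98  0.21 -0.01] [-0.8  0.7  0.8] [-0.02  0.66 -0.89  2.24  1.04  1.44 -1.43] 3.2
```

drive_tool:
  steps:
    - {"travel":[0,0,-0.02],"rot":[0,0,0]}
    - {"travel":[0.004,-0.016,-0.016],"rot":[0,0,0]}
    - {"travel":[0.004,-0.016,-0.016],"rot":[0,0,0]}
    - {"travel":[0.004,-0.016,-0.016],"rot":[0,0,0]}
    - {"travel":[0.003,-0.015,-0.015],"rot":[0,0,0]}

```text
time_s: 3.7
tool_pos: [0.4101, -0.065, 0.0845]
orientation: [0.297, 0.579, 0.719, -0.245]
contact_force: [0.1, 0.3, 0.2]
grip_width: 0.0
grip_force: 0.0
```

```bash
python3 -c "
from h import *
loc();zoom('pics/z2.png',(335,150),(215,120),4.2)"
```

```text
x',y',z [0.0071, 0.1337, 0.0845] z axis [-0.015, -0.711, -0.703] closing [ 0.98  0.21 -0.01] [0.1 0.3 0.2] [ 0.04  0.82 -0.76  2.29  1.29  1.35 -1.54] 3.7
```

View pics/z2.png

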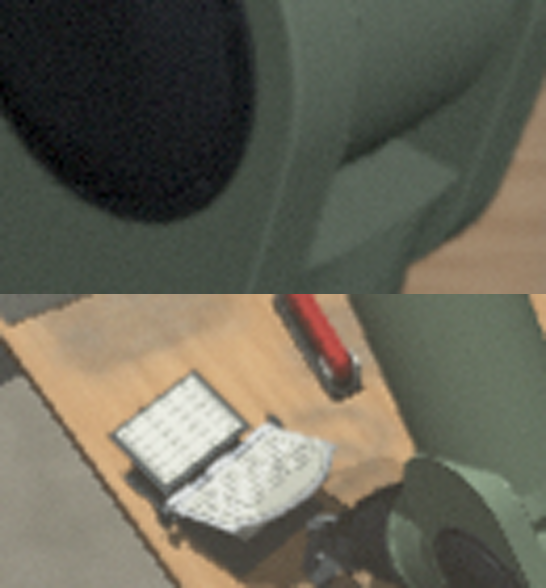

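The side crop shows the fingertip under the tab near (320,530), with the leaf unmoved. Starting the sweep.

drive_tool:
  steps:
    - {"travel":[0.002,-0.008,0.005],"rot":[0,0,0]}
    - {"travel":[0.002,-0.007,0.006],"rot":[0,0,0]}
    - {"travel":[0.0025,-0.01,0.0145],"rot":[0,0,0]}
    - {"travel":[0.0025,-0.01,0.0145],"rot":[0,0,0]}

```text
time_s: 4.2
tool_pos: [0.4178, -0.0994, 0.1242]
orientation: [0.296, 0.578, 0.72, -0.246]
contact_force: [-0.3, -0.1, -1.8]
grip_width: -0.0004
grip_force: 0.7
```

```bash
python3 -c "
from h import *
loc();zoom('pics/z3.png',(335,150),(215,120),4.2)"
```

```text
x',y',z [0.007, 0.0985, 0.1242] z axis [-0.016, -0.71, -0.704] closing [ 0.98  0.21 -0.01] [-0.3 -0.1 -1.8] [ 0.14  0.71 -0.77  2.3   1.27  1.32 -1.41] 4.2
```

View pics/z3.png

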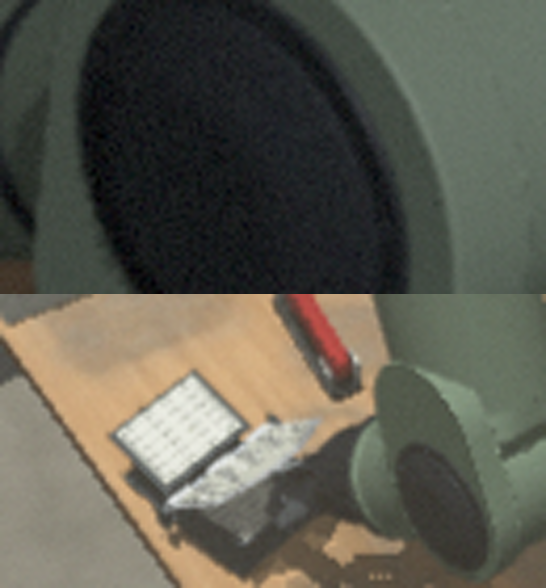

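The leaf has risen in the side crop (free edge about (315,425)), the stand hasn't moved, and the force is about 2 N. I continue over the top.

drive_tool:
  steps:
    - {"travel":[0.003,-0.012,0.009],"rot":[0,0,0]}
    - {"travel":[0.003,-0.012,0.009],"rot":[0,0,0]}
    - {"travel":[0.003,-0.013,0.0055],"rot":[0,0,0]}
    - {"travel":[0.003,-0.013,0.0055],"rot":[0,0,0]}

```text
time_s: 4.7
tool_pos: [0.4297, -0.1491, 0.1521]
orientation: [0.296, 0.577, 0.72, -0.246]
contact_force: [-0.4, 1.2, -1.3]
grip_width: -0.0
grip_force: 0.6
```

drive_tool:
  steps:
    - {"travel":[0.003,-0.014,0.002],"rot":[0,0,0]}
    - {"travel":[0.003,-0.014,0.002],"rot":[0,0,0]}
    - {"travel":[0.003,-0.014,-0.002],"rot":[0,0,0]}
    - {"travel":[0.003,-0.014,-0.002],"rot":[0,0,0]}

```text
time_s: 5.1
tool_pos: [0.4415, -0.2063, 0.1511]
orientation: [0.296, 0.578, 0.72, -0.246]
contact_force: [-0.7, 0.7, -0.6]
grip_width: -0.0004
grip_force: 0.6
```

```bash
python3 -c "
from h import *
loc();zoom('pics/z4.png',(335,150),(215,120),4.2)"
```

```text
x',y',z [0.0062, -0.011, 0.1511] z axis [-0.017, -0.71, -0.704] closing [ 0.98  0.21 -0.01] [-0.7  0.7 -0.6] [ 0.38  0.62 -0.71  2.28  1.4   1.21 -1.18] 5.1
```

View pics/z4.png

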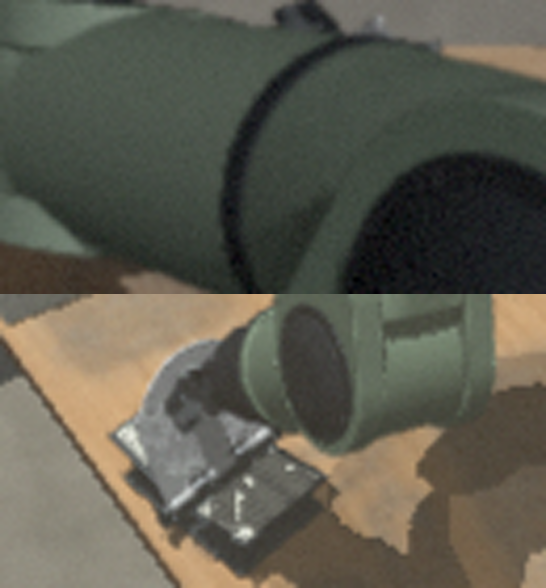

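The leaf is past upright (tip on its underside at side crop (180,410)). Continuing down.

drive_tool:
  steps:
    - {"travel":[0.003,-0.0137,-0.0045],"rot":[0,0,0]}
    - {"travel":[0.003,-0.0137,-0.0045],"rot":[0,0,0]}
    - {"travel":[0.0026,-0.011,-0.009],"rot":[0,0,0]}
    - {"travel":[0.0026,-0.011,-0.009],"rot":[0,0,0]}

```text
time_s: 5.6
tool_pos: [0.4525, -0.2549, 0.1238]
orientation: [0.296, 0.578, 0.72, -0.246]
contact_force: [-1.4, 1.5, -0.3]
grip_width: 0.0
grip_force: 0.5
```

drive_tool:
  steps:
    - {"travel":[0.0017,-0.0075,-0.0095],"rot":[0,0,0]}
    - {"travel":[0.0017,-0.0075,-0.0095],"rot":[0,0,0]}
    - {"travel":[0.001,-0.0045,-0.01],"rot":[0,0,0]}
    - {"travel":[0.001,-0.0045,-0.006],"rot":[0,0,0]}

```text
time_s: 6.0
tool_pos: [0.4577, -0.2786, 0.0882]
orientation: [0.295, 0.577, 0.72, -0.246]
contact_force: [-0.5, 1.1, 0.8]
grip_width: 0.0002
grip_force: 0.4
```

drive_tool:
  steps:
    - {"travel":[0,0,-0.002],"rot":[0,0,0]}
    - {"travel":[0,0,0],"rot":[0,0,0]}

```text
time_s: 6.2
tool_pos: [0.4578, -0.2784, 0.087]
orientation: [0.295, 0.578, 0.72, -0.246]
contact_force: [0.1, 0.6, 0.3]
grip_width: 0.0001
grip_force: 0.0
```

```bash
python3 -c "
from h import *
loc()"
```

```text
x',y',z [0.006, -0.0849, 0.087] z axis [-0.018, -0.71, -0.704] closing [ 0.98  0.21 -0.01] [0.1 0.6 0.3] [ 0.47  0.77 -0.6   2.25  1.64  1.16 -1.23] 6.2
```

Almost flat. Now I press down in small rows until the force rises.

drive_tool:
  steps:
    - {"travel":[0,0,-0.0015],"rot":[0,0,0]}
    - {"travel":[0,0,-0.0015],"rot":[0,0,0]}
    - {"travel":[0,0,0],"rot":[0,0,0]}

```text
time_s: 6.5
tool_pos: [0.458, -0.2785, 0.0844]
orientation: [0.296, 0.578, 0.72, -0.246]
contact_force: [0.7, -0.5, 0.1]
grip_width: -0.0
grip_force: 0.2
```

drive_tool:
  steps:
    - {"travel":[0,0,-0.0015],"rot":[0,0,0]}
    - {"travel":[0,0,0],"rot":[0,0,0]}

```text
time_s: 6.7
tool_pos: [0.4579, -0.2786, 0.0828]
orientation: [0.296, 0.578, 0.72, -0.246]
contact_force: [0.5, 0.6, 0.5]
grip_width: -0.0
grip_force: 0.3
```

drive_tool:
  steps:
    - {"travel":[0,0,-0.001],"rot":[0,0,0]}
    - {"travel":[0,0,-0.001],"rot":[0,0,0]}
    - {"travel":[0,0,0],"rot":[0,0,0]}

```text
time_s: 7.0
tool_pos: [0.4582, -0.2789, 0.0818]
orientation: [0.297, 0.577, 0.72, -0.247]
contact_force: [-4.5, 6.2, 18.5]
grip_width: -0.0002
grip_force: 10.1
```

drive_tool:
  steps:
    - {"travel":[0,0,-0.001],"rot":[0,0,0]}
    - {"travel":[0,0,0],"rot":[0,0,0]}

```text
time_s: 7.2
tool_pos: [0.4583, -0.2793, 0.0814]
orientation: [0.297, 0.577, 0.719, -0.247]
contact_force: [-4.2, 4.4, 25.9]
grip_width: 0.0002
grip_force: 13.1
```

```bash
python3 -c "
from h import *
loc();zoom('pics/z5.png',(335,150),(215,120),4.2)"
```

```text
x',y',z [0.0063, -0.0859, 0.0814] z axis [-0.017, -0.713, -0.701] closing [ 0.98  0.21 -0.01] [-4.2  4.4 25.9] [ 0.47  0.79 -0.6   2.24  1.66  1.17 -1.24] 7.2
```

View pics/z5.png

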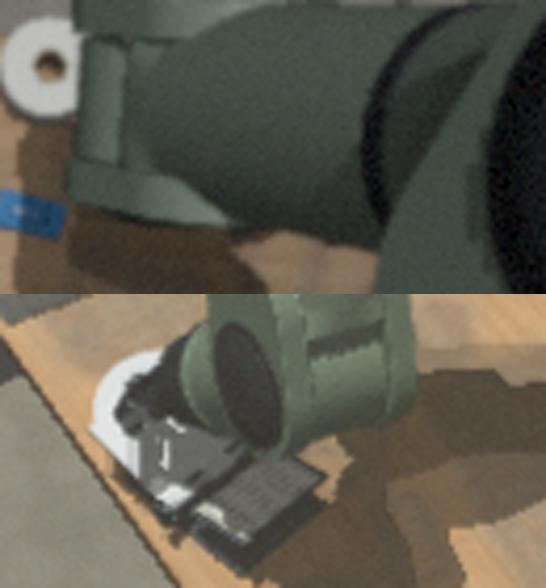

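The force jumped to about 20 N at the predicted height (0.0815), so the leaf is on its stop. The side crop shows it flat on the far wing. I retreat upward and check.

drive_tool:
  steps:
    - {"travel":[0,0,0.005],"rot":[0,0,0]}
    - {"travel":[-0.002,0.01,0.02],"rot":[0,0,0]}
    - {"travel":[-0.004,0.015,0.04],"rot":[0,0,0]}
    - {"travel":[-0.004,0.02,0.045],"rot":[0,0,0]}
    - {"travel":[0,0.03,0.05],"rot":[0,0,0]}

```text
time_s: 7.8
tool_pos: [0.4468, -0.2074, 0.234]
orientation: [0.295, 0.578, 0.72, -0.246]
contact_force: [0.7, -1.3, 0.2]
grip_width: -0.0002
grip_force: 0.0
```

drive_tool:
  steps:
    - {"travel":[0,0.04,0.03],"rot":[7,1.6,0]}
    - {"travel":[0,0.04,0.03],"rot":[7,1.6,0]}
    - {"travel":[0,0.05,0.02],"rot":[7,1.6,0]}
    - {"travel":[0,0.05,0.02],"rot":[7,1.6,0]}
    - {"travel":[0,0.05,0],"rot":[7,1.6,0]}

```text
time_s: 8.3
tool_pos: [0.4485, 0.0171, 0.3327]
orientation: [0.058, 0.622, 0.779, -0.055]
contact_force: [-0.1, -0.1, -1.6]
grip_width: 0.0001
grip_force: 0.0
```

drive_tool:
  steps:
    - {"travel":[0,0.05,0],"rot":[0,0,0]}
    - {"travel":[0,0.05,0],"rot":[0,0,0]}
    - {"travel":[0,0.05,0],"rot":[0,0,0]}
    - {"travel":[0,0.05,0],"rot":[0,0,0]}
    - {"travel":[0,0,0],"rot":[0,0,0]}

```text
time_s: 8.8
tool_pos: [0.4459, 0.2218, 0.3297]
orientation: [0.057, 0.618, 0.782, -0.056]
contact_force: [-0.1, -0.2, 0.3]
grip_width: -0.0
grip_force: 0.0
```

```bash
python3 -c "
from h import *
loc();zoom('pics/z6.png',(355,150),(215,120),4.2)"
```

```text
x',y',z [0.106, 0.4054, 0.3297] z axis [-0.016, -0.159, -0.987] closing [ 0.97  0.23 -0.02] [-0.1 -0.2  0.3] [ 0.1   0.41 -1.02  1.74  0.48  1.33 -0.83] 8.8
```

View pics/z6.png

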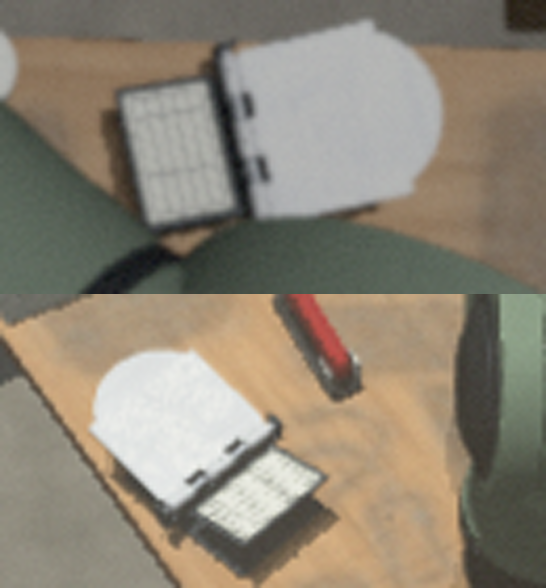

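The top and side crops show the leaf flat on the -y wing. The rod ends are at top (408.6,160.7) and side (279.8,150), within a pixel of where they started, so the stand hasn't shifted. Handing in.

```bash
python3 -c "
from plant import *
print(sign_off())"
```

```text
the job is handed in; nothing more can be done
None
```

The round-tabbed leaf on the right-hand stand is turned over and lies flat on the opposite wing; the stand has not shifted visibly, the arm touched nothing else, and the job was handed in at about 9 s.

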